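Vacuum clamp: clear, load, close the vent, set the valve

TASK

Get the vacuum clamp ready for the dovetailed board. First lift the mallet out of the lever's way and stand it upright on its head well inside the tray, then lay the board flat and centred on the rubber pad, lengthways along it, then turn the T-handled vent fully closed. Last, open the main valve until its lever lines up with the set pointer on the dial, without shifting the pointer, and leave the other things on the bench where they are.

Things in the scene. Friction and masses are not known exactly. Their poses are not given: they have to be found in the camera images.
- main_axis (a point): Turning axis of the main valve's lever, at the lever's mid-height (85 above the bench). The station (one fixed unit, placed and turned anew each time) is a copper pipe (20 diameter, centre 40 above the bench) with two brass valves and a pad. This point's frame is the station's: its y runs along the pipe from the main valve to the vent and on to the pad, its x away from the robot, z up.
- lever (a joint): Main valve, rad. 0 = shut, lever crossways to the pipe and pointing to the station's -x (towards the robot); grows anticlockwise seen from above, the lever swinging towards the station's -y (away from the vent); stop at 1.57 (along the pipe). Stiff: 0.12 N m friction, stays where left. Starts nearly shut.
- lever_grip (a point): Middle of the lever's straight black grip, 90 from the axis. The grip is 14 wide, 16 high (77 to 93 above the bench), 35 to 120 from the axis; nothing under its outer half but the bench. The point's -x axis points outwards along the lever.
- pointer_tip (a point): Tip of the flat dark steel set pointer that lies on the main valve's white dial plate (112 diameter, 61 above the bench), below the lever, 55 from the same axis. Its -x axis points outwards along the pointer. Marks the opening wanted, 40 to 69 degrees from shut. It turns stiffly; it must stay as it is.
- vent (a joint): Vent valve, rad. 0 = closed, T-handle crossways to the pipe, against a stop; 1.57 = open, along the pipe. Opening is anticlockwise seen from above, so it closes clockwise. 0.08 N m friction, stays where left. Starts 1.1 to 1.5.
- vent_grip (a point): Centre of the vent's steel T-handle, on its turning axis, 90 above the bench: a bar 60 long, 12 wide, 22 high (79 to 101). The point's x runs along the bar. The vent is 180 along the pipe from the main valve; the valve body below the bar is under 66 high.
- pad_top (a point): Centre of the top face of the vacuum pad, a black rubber rectangle 42 x 100 on an aluminium block 50 x 110, top 40 above the bench, at the pad end of the pipe. Its y axis is the long direction.
- board: Small dovetailed board, 52 (x) x 120 (y) x 18 thick (z), three tails at its +y end, lying flat. Origin at the underside, in its middle. 0.12 kg or so.
- board_mid (a point): Middle of the board's underside (x, y centre).
- mallet: Turned dark wood carver's mallet standing on its head, handle up, in the lever's path. Origin at the centre of its foot; z up along it. Head 50 to 56 diameter and 90 high, handle 25 diameter from 97 to 178, total 185. About 0.35 kg.
- tray_in (a point): Centre of the inner floor of the low square plywood tray, 130 x 130 outside, walls 8 thick and 30 high, floor 8 thick. The tray is fixed; it and the board swap places from start to start.
- chisel: Bystander: wood-handled bench chisel, 230 long, beyond the pipe; sizes in mm. Leave it alone.
- square: Bystander: try square, dark wood stock 100 long with a thin steel blade, in front, to the right; sizes in mm. Leave it alone.
- gauge: Bystander: wooden marking gauge, 200 long, 50 high, far right; sizes in mm. Leave it alone.
- plane: Bystander: steel block plane, 160 long, about 60 high, far side, right of the middle; sizes in mm. Leave it alone.
- glue: Bystander: white glue bottle, 58 diameter, 150 high, standing, far left; sizes in mm. Leave it alone.
- pencil: Bystander: flat carpenter's pencil, 170 long, 8 thick, front left; sizes in mm. Leave it alone.
- mug: Bystander: white mug, 80 diameter, 90 high, left; sizes in mm. Leave it alone.
- offcut: Bystander: pine offcut 90 x 45 x 22, front right; sizes in mm. Leave it alone.
There are look-alikes about, which are no part of the job. What is shaped like the mallet but blue or purple is not meant.

How it is judged:
By the outcome, as a careful person would: the job done as asked, in the order asked, and still so for the second after the job is handed in, with the robot touching nothing.
It also fails if it takes over 72 s, if anything falls off the work surface, if the arm or the gripper's body presses on something with over 40 N, if the wrist force passes 120 N, or if a joint passes its speed limit or range.

ROBOT

A 7-joint arm with a two-finger parallel gripper is mounted at the origin on the work surface. World frame = base frame: x ahead of the robot, y to its left, z up, the work surface at z = 0. Lengths are in m, angles in rad, forces in N, time in s.
With the tool pointing down it reaches from about 0.4 to 0.875 m from the base axis. Payload 19.3 kg.
Tool frame: the origin (TCP) lies on the centre line of the jaws, within the pads' length; the fingertips stand 14 mm ahead of it and the grasp point (between the pads) lies 5 mm behind it; z points along the fingers, y is the line along which they close (so a half turn about z gives the same grasp; the last joint's range is limited). The gripper opens to 85 mm and grips with 20 to 120 N. Pads are 22 mm wide; open, the fingers measure 114 mm over their backs; the gripper's body (76 mm by 85 mm) begins 54 mm behind the grasp point. The pads swing forward as they close: fully open they stand 13 mm farther back than shut.
Start: joints at [-1.226, 0.521, -0.036, 1.599, 0.021, 1.021, -0.113], TCP at [0.252, 0.572, 0.245] pointing down, gripper open.
Joint ranges: [-2.91, 2.91], [-0.3, 2.13], [-1.5, 1.42], [0.17, 2.43], [-1.26, 4.41], [0.16, 1.93], [-2.52, 2.52]. Speed limits (rad/s): [1.89, 1.89, 2.39, 2.39, 3.01, 3.01, 3.01].

INTERFACE

Orientations are given as [roll, pitch, yaw] about the fixed x, y, z axes, in that order (R = Rz(yaw) Ry(pitch) Rx(roll)).
In Python, from workcell import bot, grab_frame, regions_of gives the robot as it stands. The module is installed in compiled form; this text tells all that it offers.
- The arm moves only by the tool play_rows, never from a script. Its argument "plan" is a list of rows, each a list of 3 entries, a list of its own where there are three numbers: the shift along the tool's x, y, z in units of 2.5 cm (1.0 is 2.5 cm), then the turn, a rotation vector about the tool's x, y, z in units of 0.15 rad (1.0 is 0.15 rad), then the closure, from -1 (fully open) to 1 (shut). In form: [[[tx, ty, tz], [rx, ry, rz], jaw], ...]. A call has 1 to 20 rows; each row shifts and turns the commanded pose from where the row before left it, along the tool's axes as they then stand; what a row does not reach is not made up. A row lasts 1/8 s, in which the tool goes at most 62.5 mm and 10.7 degrees, less where a joint would pass 70% of its speed; a pose out of reach is approached as far as the arm can. A call with a number of a shift or a turn outside -1 to 1 is refused whole. A call with a gripper value outside its range is refused whole. The fingers move at their own pace and stop on an object; "newtons" is the grip in N (left out, the last holds). Time passes only in rows, so rows that do not move let the fingers close. It gives the time, the measured TCP pose, the force, the opening and the grip force at its end, in the units of the state.
- bot.observe(): the state, without advancing time (a new reading comes with each control period).
- grab_frame(name): name is "side" or "top" or "wrist"; returns a dict with "pixels" (420x560x3 uint8, red, green, blue), "depth" (420x560 float32, m along the optical axis (not along the pixel's ray), 0 where there is no reading), "camera_matrix" (3x3 intrinsics, pixels), "R" (3x3) and "t" (3): a world point X has camera coordinates R X + t. Camera axes: x right, y down, z forward; pixel columns grow to the right and rows downward; lengths in m; the calibration is good to about 2 mm. A picture is of the moment at which its call begins.
- bot.job_done(): hands the job in; it is judged then, once.
Trained networks look in the newest picture that a camera, given by its name, has taken for a name from the list of things; names that differ only in an ending like _2 or _b are one class to them, and where a whole thing is asked for, a point or a joint stands for the part that bears it (a point fixed in the world has none). Each returns a list of dicts, best first, with "p" (0 to 1); they miss things now and then, are a little off and sometimes report something else, mostly with a low value. They report only what shows in the picture. A call takes as long as a camera call. They do not tell look-alikes from the thing itself.
- regions_of(thing, camera): "mask" (420x560 bool, what is visible of it) and "box" ([left, top, right, bottom] in pixels, round what is visible of it).
The state is a dict: "clock": time; "qpos": joint angles; "qd": joint speeds; "joint_efforts": joint torques, N m; "position": TCP position; "tool_rot": TCP orientation; "force": force on the tool from outside, world axes, zero at the start; "moment": the same for the moment, N m; "grip_width": finger opening in m; "finger_force": force on a finger pad.
Only numpy, scipy, OpenCV 4.12 (cv2) and the standard library are available. Lean on these libraries where they do the work, as an engineer would, in place of code of your own. Each camera call takes 0.05 s, during which the arm holds its last target. There are 200 camera calls.

## Working session

There is one attempt and no reset: what is moved stays moved. The work goes in short steps, Python scripts to look and compute and a tool call to move; the robot and the scene stay as the last step left them, time stands still between calls to the robot, and variables do not carry over. Pictures are saved under pics/ and viewed, at most 10 in all, crops included, and the job is handed in when it is done.

Besides the shell and the picture viewer there is one more tool, called by a JSON object that holds its "op" and its "data". play_rows: Moves the arm, as the interface text tells. Its arguments: {"type":"object","properties":{"plan":{"type":"array"},"newtons":{"type":"number"}},"required":["plan"]}

```bash
mkdir -p pics
cat > h.py <<'E'
import numpy as np, cv2
from workcell import bot, grab_frame, regions_of
def pts(f):
    d=f["depth"]; K=f["camera_matrix"]; v,u=np.indices(d.shape)
    c=np.stack([(u-K[0,2])/K[0,0]*d,(v-K[1,2])/K[1,1]*d,d],-1)
    return (c-f["t"])@f["R"]
def proj(f,X):
    c=f["R"]@np.array(X)+f["t"]; p=f["camera_matrix"]@c; return p[:2]/p[2]
def save(f,n,box=None,s=1):
    im=f["pixels"][:,:,::-1]
    if box: im=im[box[1]:box[3],box[0]:box[2]]
    cv2.imwrite("pics/"+n,cv2.resize(im,None,fx=s,fy=s,interpolation=cv2.INTER_CUBIC))
E
python3 - <<'E'
from h import *
np.set_printoptions(precision=4,suppress=True)
print({k:v for k,v in bot.observe().items()})
T=grab_frame("top"); save(T,"top.png",s=1.4); P=pts(T)
for n in ["lever","lever_grip","pointer_tip","vent_grip","pad_top","board","mallet","tray_in"]:
    for r in regions_of(n,"top")[:4]:
        m=r["mask"]; q=P[m&(T["depth"]>0)]
        print(n,round(r["p"],2),r["box"],m.sum(),np.median(q,0) if len(q) else "",np.percentile(q[:,2],95) if len(q) else "")
S=grab_frame("side"); save(S,"side.png",s=1.4)
print(T["R"],T["t"],T["camera_matrix"])
E
```

```text
{'clock': 0.0, 'qpos': array([-1.2262,  0.522 , -0.0363,  1.6   ,  0.0212,  1.0211, -0.1128]), 'qd': array([ 0.0002,  0.0004,  0.0007, -0.0009, -0.0007,  0.0018, -0.    ]), 'joint_efforts': array([ -0.0003, -92.7099,   1.9796, -36.9924,   0.0178,   0.0082,
         0.0001]), 'position': array([0.2518, 0.5717, 0.2448]), 'tool_rot': array([-3.1405,  0.0001,  2.7268]), 'force': array([-0.5227, -0.3225, -0.0487]), 'moment': array([-0.025 , -0.0006,  0.003 ]), 'finger_force': 0.0, 'grip_width': 0.08518630258656433}
lever 0.6 [327.6, 200.6, 336.8, 246.5] 282 [ 0.5388 -0.1396  0.0912] 0.0966430439121871
lever_grip 0.54 [327.1, 196.5, 340.8, 244.0] 274 [ 0.5411 -0.14    0.0913] 0.09669310230454708
pointer_tip 0.63 [389.0, 232.1, 433.1, 255.9] 814 [ 0.4836 -0.3637  0.0171] 0.021630998221622687
pointer_tip 0.55 [338.3, 208.9, 348.5, 219.4] 24 [ 0.5592 -0.1772  0.0654] 0.0698754052839051
pointer_tip 0.53 [61.0, 173.1, 109.8, 209.0] 1129 [0.6157 0.5332 0.0409] 0.08934257686721518
pointer_tip 0.37 [168.5, 258.5, 215.3, 298.4] 376 [0.3803 0.2422 0.0058] 0.011478502072072379
vent_grip 0.56 [258.5, 
[... 291 characters left out ...]
] 786 [ 0.4834 -0.3664  0.0171] 0.02164329067495125
mallet 0.82 [426.2, 189.8, 463.7, 212.5] 572 [ 0.5928 -0.4296  0.0893] 0.18389434442255564
mallet 0.77 [310.1, 272.2, 329.0, 290.4] 354 [ 0.3791 -0.1025  0.0896] 0.1844551221324202
mallet 0.76 [394.0, 178.8, 429.4, 202.1] 531 [ 0.6199 -0.3426  0.0885] 0.18362322574177065
mallet 0.75 [342.4, 218.1, 364.9, 245.7] 419 [ 0.5076 -0.1918  0.0894] 0.18391603881331986
tray_in 0.62 [242.6, 230.0, 293.6, 283.2] 2153 [0.4436 0.0371 0.0079] 0.03082542118251837
[[ 0.0146 -0.9999  0.0061]
 [-0.9894 -0.0153 -0.1445]
 [ 0.1446 -0.0039 -0.9895]] [0.0048 0.5487 1.3294] [[497.9873   0.     274.4223]
 [  0.     497.9873 218.2758]
 [  0.       0.       1.    ]]
```

View pics/top.png

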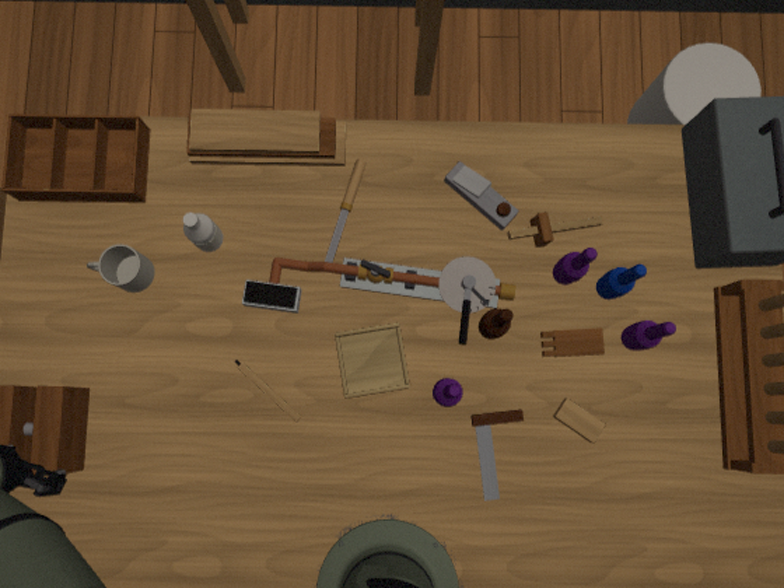

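View pics/side.png

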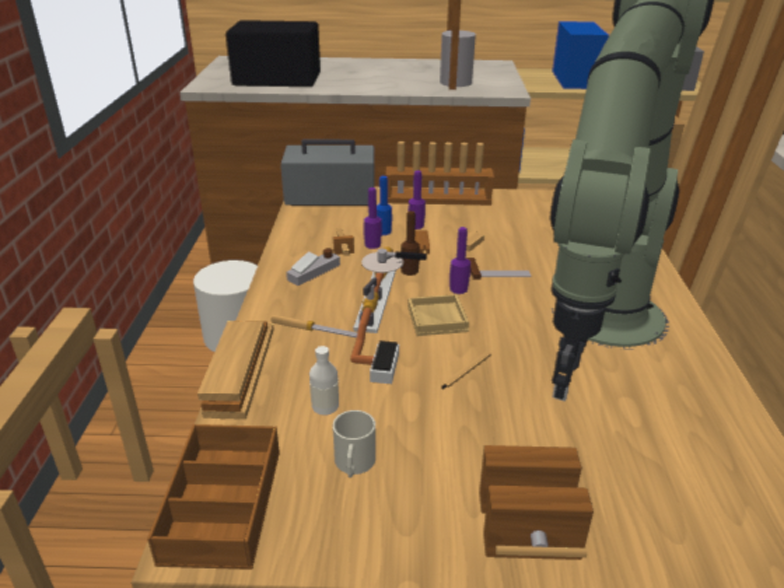

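The picture shows brown, purple and blue mallet shapes. Candidates (native top pixels): dark brown (353,231) beside the lever, purple (410,190), blue (441,201), purple (459,239), purple (320,280). I choose the brown one, at the lever, and check it in a close crop.

Run:
```python
from h import *
np.set_printoptions(precision=4,suppress=True)
T=grab_frame("top"); save(T,"crop.png",(165,170,445,300),2.8); P=pts(T)
def reg(n,i=0): return regions_of(n,"top")[i]["mask"]&(T["depth"]>0)
def rect(q): 
    (c,s,a)=cv2.minAreaRect((q[:,:2]*1000).astype(np.float32)); return np.array(c),np.array(s),a
b=P[reg("board")]; b=b[(b[:,2]>.012)&(b[:,2]<.024)]; print("board",rect(b),b[:,2].mean())
t=P[reg("tray_in")]; t=t[(t[:,2]>.024)&(t[:,2]<.036)];print("tray",rect(t),len(t),P[reg("tray_in")][:,:2].mean(0))
l=P[reg("lever_grip")];l=l[l[:,2]>.085];print("lever",rect(l),l[:,2].mean())
v=P[reg("vent_grip")];v=v[v[:,2]>.09];print("vent",rect(v),v[:,2].mean())
reg_=(P[...,0]>.5)&(P[...,0]<.65)
d=P[reg_&(P[...,1]<-.06)&(P[...,1]>-.24)&(abs(P[...,2]-.0615)<.005)];print("dial",cv2.minEnclosingCircle((d[:,:2]*1000).astype(np.float32)),d[:,2].mean(),len(d))
p=P[reg_&(P[...,1]>.09)&(P[...,1]<.3)&(abs(P[...,2]-.040)<.004)];print("pad",rect(p),p[:,2].mean(),len(p))
for r in regions_of("mallet","top"):
    q=P[r["mask"]]; h=q[(q[:,2]>.165)];w=T["pixels"][r["mask"]].mean(0)
    print("mal",r["box"],h[:,:2].mean(0),len(h),w, rect(q[(q[:,2]>.08)&(q[:,2]<.1)])[:2])
```

```text
board (array([ 484.3544, -362.7884]), array([ 51.9653, 121.394 ]), 3.808781623840332) 0.017354234684512956
tray (array([442.925 ,  36.3919]), array([130.1252, 130.0577]), 10.154827117919922) 460 [0.4432 0.0365]
lever (array([ 536.9445, -142.2565]), array([ 18.856 , 125.5952]), 86.18792724609375) 0.09149775251930699
vent (array([612.2907,  31.7543]), array([59.3994, 17.9984]), 68.1329574584961) 0.09824956292013974
dial ((575.1801147460938, -162.0406036376953), 76.47002410888672) 0.06069929417153918 1038
pad (array([581.1887, 189.0166]), array([ 75.918 , 211.1818]), 16.32444190979004) 0.039430712398168914 502
mal [342.9, 221.3, 366.7, 241.1] [ 0.5092 -0.1931] 86 [34.491  18.8398 10.7364] (array([ 512.7868, -197.838 ]), array([51.14  , 46.1159]))
mal [425.5, 190.7, 464.5, 212.2] [ 0.5944 -0.4318] 93 [15.0727 29.2323 61.1135] (array([ 597.3226, -436.2885]), array([51.2474, 48.4867]))
mal [442.5, 229.9, 481.9, 248.6] [ 0.4854 -0.4486] 87 [42.9449 17.5009 49.5755] (array([ 495.2678, -484.3122]), array([51.6187, 47.0346]))
mal [393.1, 175.3, 428.1, 203.8] [ 0.6189 -0.3406] 88 [44.2471 18.692  49.924 ] (array([ 625.1713, -349.2378]), array([50.8646, 46.048 ]))
mal [309.6, 270.5, 328.4, 290.9] [ 0.3809 -0.1078] 86 [56.4274 25.6466 62.0164] (array([ 382.2839, -108.2886]), array([49.3348, 47.629 ]))
```

View pics/crop.png

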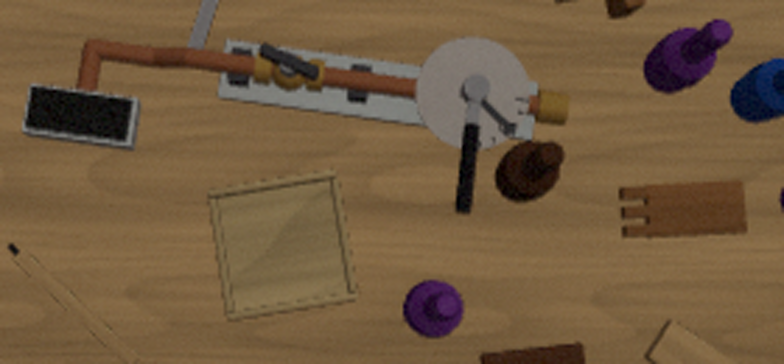

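Dark brown mallet confirmed at native (353,231), beside the black lever; purple and blue ones are look-alikes. Head and top estimates disagree a bit, so I check them against the depth.

Run:
```python
from h import *
np.set_printoptions(precision=3,suppress=True)
T=grab_frame("top"); P=pts(T)
for u,v in [(361,225),(356,228),(352,232),(348,236),(481,234),(470,236),(459,239)]: print(u,v,P[v,u])
r=[r for r in regions_of("mallet","top") if abs(r["box"][0]-343)<3][0]
q=P[r["mask"]]; print(np.histogram(q[:,2],np.arange(0,.2,.02)))
for a,b in [(.175,.19),(.14,.17),(.1,.14),(.09,.1),(.08,.09),(.04,.08)]:
    s=q[(q[:,2]>a)&(q[:,2]<b)]; print(a,len(s),s.mean(0),s.min(0),s.max(0))
# dial by colour
im=T["pixels"].astype(int); hsv=cv2.cvtColor(T["pixels"],cv2.COLOR_RGB2HSV)
w=(abs(P[...,2]-.0615)<.006)&(hsv[...,1]<40)&(hsv[...,2]>110)&(abs(P[...,0]-.58)<.1)&(abs(P[...,1]+.15)<.1)
n,l,st,ce=cv2.connectedComponentsWithStats(w.astype(np.uint8)); k=1+st[1:,4].argmax(); 
d=P[l==k]; print("dial",cv2.minEnclosingCircle((d[:,:2]*1000).astype(np.float32)),cv2.minAreaRect((d[:,:2]*1000).astype(np.float32)),st[k])
p=(abs(P[...,2]-.040)<.004)&(abs(P[...,0]-.56)<.07)&(abs(P[...,1]-.19)<.12)
n,l,st,ce=cv2.connectedComponentsWithStats(p.astype(np.uint8)); k=1+st[1:,4].argmax(); d=P[l==k];print("pad",cv2.minAreaRect((d[:,:2]*1000).astype(np.float32)),st[k])
```

```text
361 225 [ 0.514 -0.198  0.189]
356 228 [ 0.508 -0.189  0.171]
352 232 [ 0.507 -0.191  0.098]
348 236 [ 0.497 -0.182  0.087]
481 234 [ 0.497 -0.495  0.181]
470 236 [ 0.494 -0.477  0.158]
459 239 [ 0.494 -0.475  0.089]Traceback (most recent call last):
  File "<stdin>", line 5, in <module>
IndexError: list index out of range
```

{"op": "play_rows", "data": {"plan": [[[0,0,-0.5],[0,0,0.96],-1],[[0,0,-0.5],[0,0,0.96],-1],[[0,0,-0.5],[0,0,0.96],-1],[[0,0,-0.5],[0,0,0.96],-1],[[0,0,-0.5],[0,0,0.96],-1],[[0,0,-0.5],[0,0,0.96],-1],[[0,0,-0.5],[0,0,0.96],-1],[[0,0,-0.5],[0,0,0.96],-1],[[-1,0.4,0],[0,0,0],-1],[[-1,0.4,0],[0,0,0],-1],[[-1,0.4,0],[0,0,0],-1],[[-1,0.4,0],[0,0,0],-1],[[-1,0.4,0],[0,0,0],-1],[[-1,0.4,0],[0,0,0],-1],[[-1,0.4,0],[0,0,0],-1],[[-1,0.4,0],[0,0,0],-1],[[-1,0.4,0],[0,0,0],-1],[[-1,0.4,0],[0,0,0],-1],[[-1,0.4,0],[0,0,0],-1],[[-1,0.4,0],[0,0,0],-1]], "newtons": 40}}

```text
clock: 3.45
position: [0.3734, 0.2712, 0.3454]
tool_rot: [3.141, -0.0, 1.575]
force: [0.1, -0.2, 0.6]
grip_width: 0.0856
finger_force: 0.0
```

{"op": "play_rows", "data": {"plan": [[[-1,0.5,0],[0,0,0],-1],[[-1,0.5,0],[0,0,0],-1],[[-1,0.5,0],[0,0,0],-1],[[-1,0.5,0],[0,0,0],-1],[[-1,0.5,0],[0,0,0],-1],[[-1,0.5,0],[0,0,0],-1],[[-1,0.5,0],[0,0,0],-1],[[-1,0.5,0],[0,0,0],-1],[[-1,0.5,0],[0,0,0],-1],[[-1,0.5,0],[0,0,0],-1],[[-1,0.5,0],[0,0,0],-1],[[0,0,0],[0,0,0],-1]]}}

```text
clock: 4.95
position: [0.5119, -0.0041, 0.3453]
tool_rot: [3.141, 0.001, 1.572]
force: [-0.7, -0.5, 0.3]
grip_width: 0.0853
finger_force: 0.0
```

Run:
```python
from h import *
np.set_printoptions(precision=4,suppress=True)
print(bot.observe()["position"])
W=grab_frame("wrist"); save(W,"w1.png",s=1.4); P=pts(W); np.save("P1.npy",P)
print(-W["R"].T@W["t"],W["R"],W["camera_matrix"][0])
for n in ["lever_grip","pointer_tip","vent_grip","pad_top","mallet","tray_in"]:
    for r in regions_of(n,"wrist")[:3]:
        q=P[r["mask"]&(W["depth"]>0)]
        print(n,round(r["p"],2),np.array(r["box"]),np.median(q,0))
```

```text
[ 0.5119 -0.0041  0.3453]
[0.5122 0.0641 0.4753] [[ 1.      0.0016 -0.0002]
 [ 0.0015 -0.9637  0.2669]
 [ 0.0003 -0.2669 -0.9637]] [297.0237   0.     282.6082]
lever_grip 0.57 [252.1 258.4 343.2 284.2] [ 0.5428 -0.1365  0.0931]
pointer_tip 0.47 [306.5 273.9 323.7 285.6] [ 0.5592 -0.1747  0.0673]
vent_grip 0.67 [346.7 121.2 378.1 169.3] [0.609  0.0339 0.1011]
pad_top 0.81 [252.6   1.4 383.2 312.7] [ 0.5951 -0.0285  0.0504]
mallet 0.86 [268.1 270.6 300.2 341.4] [ 0.5131 -0.1869  0.0916]
mallet 0.71 [338.5 334.8 354.9 342.8] [ 0.6301 -0.3259  0.015 ]
mallet 0.7 [169.4 210.8 217.1 263.6] [ 0.3916 -0.0932  0.0859]
tray_in 0.65 [181.8  86.  283.8 191.5] [0.4392 0.0408 0.0098]
```

View pics/w1.png

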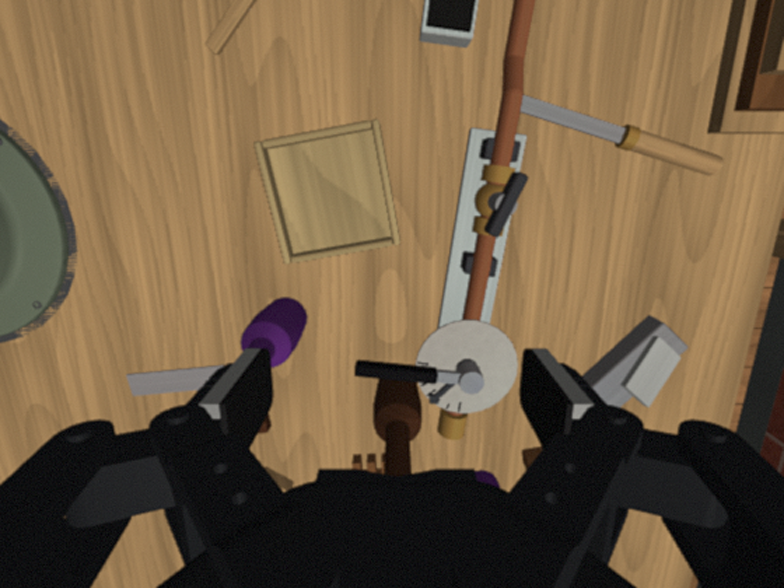

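The wrist view shows the brown mallet at native (283,300), the dial at (333,262), lever, vent bar (362,146) and tray (234,137). Now the geometry.

```bash
cat >> h.py <<'E'
from scipy.optimize import least_squares
def rect(q): 
    (c,s,a)=cv2.minAreaRect((q[:,:2]*1000).astype(np.float32)); return np.round(c,1),np.round(s,1),round(a,1)
def comp(m):
    n,l,st,ce=cv2.connectedComponentsWithStats(m.astype(np.uint8)); return l==1+st[1:,4].argmax()
def circ(q,r=None):
    f=lambda p:np.hypot(q[:,0]-p[0],q[:,1]-p[1])-(r or p[2])
    return least_squares(f,[*q[:,:2].mean(0),.03],loss="soft_l1",f_scale=.001).x
def edge(m): return m&~cv2.erode(m.astype(np.uint8),np.ones((3,3))).astype(bool)
E
python3 - <<'E'
from h import *
np.set_printoptions(precision=4,suppress=True)
W=grab_frame("wrist"); P=pts(W); Z=P[...,2]; hsv=cv2.cvtColor(W["pixels"],cv2.COLOR_RGB2HSV)
near=(abs(P[...,0]-.58)<.1)&(abs(P[...,1]+.155)<.1)
d=comp(near&(abs(Z-.061)<.006)&(hsv[...,1]<50)&(hsv[...,2]>90)); q=P[d]
c,r=cv2.minEnclosingCircle((q[:,:2]*1000).astype(np.float32)); print("dial",c,r,Z[d].mean())
h=np.array(cv2.convexHull((q[:,:2]*1000).astype(np.float32)))[:,0]/1000; print("hullfit",circ(h,.056))
for n in ["vent_grip","lever_grip"]:
    m=regions_of(n,"wrist")[0]["mask"]; z=np.percentile(Z[m],75); k=m&(abs(Z-z)<.005); print(n,z,rect(P[k]),k.sum())
for r in regions_of("mallet","wrist"):
    q=P[r["mask"]]
    if abs(np.median(q[:,0])-.51)<.03:
        for a,b in [(.1,.135),(.135,.17)]:
            s=q[(q[:,2]>a)&(q[:,2]<b)]; print("handle",len(s),circ(s,.0125))
        s=q[(q[:,2]>.02)&(q[:,2]<.08)]; print("head",len(s),circ(s))
t=regions_of("tray_in","wrist")[0]["mask"]; k=comp(t&(abs(Z-.030)<.005)); print("tray",rect(P[k]),Z[k].mean(),"floor",np.median(Z[t]))
co=(hsv[...,0]<12)&(hsv[...,1]>120)&(abs(Z-.047)<.012)&(abs(P[...,0]-.61)<.04)&(P[...,1]<.12)&(P[...,1]>-.1)
q=P[co][:,:2].astype(np.float32); print("pipe",cv2.fitLine(q,cv2.DIST_HUBER,0,.01,.01).ravel(),len(q))
E
```

```text
dial (588.8056030273438, -144.93417358398438) 56.03099060058594 0.06224458753484976
hullfit [ 0.5887 -0.1452  0.03  ]
vent_grip 0.10228597610860661 (array([611. ,  33.5]), array([59.1, 12.1]), 66.3) 465
lever_grip 0.09461418745863506 (array([ 535.9, -138.5]), array([ 24.6, 132.1]), 83.2) 851
handle 268 [ 0.5136 -0.1994  0.03  ]
handle 332 [ 0.5137 -0.1994  0.03  ]
head 501 [ 0.5136 -0.1989  0.0267]
tray (array([441.8,  38. ]), array([129.4, 130. ]), 10.1) 0.03065079285503786 floor 0.009850730522359763
pipe [0.1285 0.9917 0.6063 0.0102] 1197
```

{"op": "play_rows", "data": {"plan": [[[-0.976,0.01,0.5],[0,0,0],-1],[[-0.976,0.01,0.5],[0,0,0],-1],[[-0.976,0.01,0.5],[0,0,0],-1],[[-0.976,0.01,0.5],[0,0,0],-1],[[-0.976,0.01,0.5],[0,0,0],-1],[[-0.976,0.01,0.5],[0,0,0],-1],[[-0.976,0.01,0.5],[0,0,0],-1],[[-0.976,0.01,0.5],[0,0,0],-1],[[0,0,0.8],[0,0,0],-1],[[0,0,0.8],[0,0,0],-1],[[0,0,0.8],[0,0,0],-1],[[0,0,0.8],[0,0,0],-1],[[0,0,0.8],[0,0,0],-1],[[0,0,0.1],[0,0,0],-1],[[0,0,0],[0,0,0],1],[[0,0,0],[0,0,0],1],[[0,0,0],[0,0,0],1],[[0,0,0],[0,0,0],1],[[0,0,0],[0,0,0],1],[[0,0,0],[0,0,0],1]], "newtons": 50}}

```text
clock: 8.05
position: [0.5144, -0.1973, 0.1433]
tool_rot: [3.141, -0.0, 1.575]
force: [-3.0, 0.6, 7.7]
grip_width: 0.0238
finger_force: 48.7
```

{"op": "play_rows", "data": {"plan": [[[0,0,-0.4],[0,0,0],1],[[0,0,-0.8],[0,0,0],1],[[0,0,-0.9],[0,0,0],1],[[0,0,-0.9],[0,0,0],1],[[0,0,-0.9],[0,0,0],1],[[0,0,-0.9],[0,0,0],1],[[0.5,-0.15,0],[0,0,0],1],[[0.9,-0.28,0],[0,0,0],1],[[0.9,-0.28,0],[0,0,0],1],[[0.9,-0.28,0],[0,0,0],1],[[0.9,-0.28,0],[0,0,0],1],[[0.9,-0.28,0],[0,0,0],1],[[0.9,-0.28,0],[0,0,0],1],[[0.9,-0.28,0],[0,0,0],1],[[0.9,-0.28,0],[0,0,0],1],[[0.9,-0.28,0],[0,0,0],1],[[0.9,-0.28,0],[0,0,0],1],[[0,0,0.6],[0,0,0],1],[[0,0,0.6],[0,0,0],1],[[0,0,0],[0,0,0],1]]}}

```text
clock: 10.55
position: [0.4384, 0.0404, 0.2317]
tool_rot: [-3.139, 0.001, 1.575]
force: [0.5, 0.1, -3.6]
grip_width: 0.0238
finger_force: 49.7
```

Run:
```python
from h import *
np.set_printoptions(precision=4,suppress=True)
s=bot.observe();print(s["position"],s["force"],s["moment"],s["grip_width"])
S=grab_frame("side"); P=pts(S)
for r in regions_of("mallet","side"):
    q=P[r["mask"]]; 
    if S["pixels"][r["mask"]].mean(0)[2]<25:
        print(r["p"],r["box"],q.mean(0),np.percentile(q[:,2],[0,1,50,99]))
        for a in np.arange(.04,.22,.03):
            s=q[(q[:,2]>a)&(q[:,2]<a+.03)]; 
            if len(s)>10: print(a,s.mean(0),np.ptp(s,0))
save(S,"s2.png",(260,130,460,280),3)
```

```text
[0.4384 0.0404 0.2317] [ 0.5429  0.0584 -3.6162] [ 0.004  -0.0894  0.012 ] 0.023772414639707435
```

View pics/s2.png

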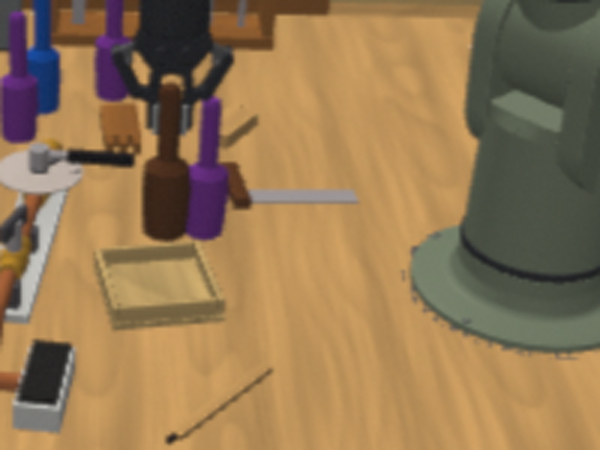

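The mallet is held upright in front of the purple one, over the tray. Lower it.

{"op": "play_rows", "data": {"plan": [[[0,0.12,0.7],[0,0,0],1],[[0,0,0.8],[0,0,0],1],[[0,0,0.8],[0,0,0],1],[[0,0,0.6],[0,0,0],1],[[0,0,0.15],[0,0,0],1],[[0,0,0.06],[0,0,0],1],[[0,0,0],[0,0,0],1]]}}

```text
clock: 11.52
position: [0.443, 0.0401, 0.1555]
tool_rot: [3.141, -0.0, 1.575]
force: [-0.4, 0.4, -3.4]
grip_width: 0.0237
finger_force: 49.7
```

{"op": "play_rows", "data": {"plan": [[[0,0,0.08],[0,0,0],1],[[0,0,0.08],[0,0,0],1],[[0,0,0],[0,0,0],1]]}}

```text
clock: 11.9
position: [0.4429, 0.04, 0.1513]
tool_rot: [3.141, -0.0, 1.575]
force: [-2.1, 1.8, 4.9]
grip_width: 0.0239
finger_force: 50.7
```

{"op": "play_rows", "data": {"plan": [[[0,0,0],[0,0,0],0.5],[[0,0,0],[0,0,0],-0.5],[[0,0,0],[0,0,0],-1],[[0,0,-0.3],[0,0,0],-1],[[0,0,-0.9],[0,0,0],-1],[[0,0,-0.9],[0,0,0],-1],[[0,0,-0.9],[0,0,0],-1],[[0,0,-0.9],[0,0,0],-1],[[0,0,-0.9],[0,0,0],-1],[[-1,0.1,-0.1],[0,0,0],-1],[[-1,0.1,0],[0,0,0],-1],[[-1,0.1,0],[0,0,0],-1],[[-1,0.1,0],[0,0,0],-1],[[-1,0.1,0],[0,0,0],-1],[[-1,0.1,0],[0,0,0],-1],[[-1,0.1,0],[0,0,0],-1],[[-1,0.1,0],[0,0,0],-1],[[-1,0.1,0],[0,0,0],-1],[[-1,0.1,0],[0,0,0],-1],[[-1,0.1,0],[0,0,0],-1]]}}

```text
clock: 14.4
position: [0.4713, -0.2357, 0.274]
tool_rot: [3.141, 0.0, 1.575]
force: [-0.2, 0.2, -0.4]
grip_width: 0.0856
finger_force: 0.0
```

{"op": "play_rows", "data": {"plan": [[[-1,0.1,0],[0,0,0],-1],[[-1,0.1,0],[0,0,0],-1],[[-1,0.1,0],[0,0,0],-1],[[-0.5,0.1,0],[0,0,0],-1],[[0,0,0],[0,0,0],-1]]}}

```text
clock: 15.02
position: [0.4816, -0.3226, 0.2736]
tool_rot: [-3.141, 0.0, 1.574]
force: [0.5, 0.4, -0.2]
grip_width: 0.0854
finger_force: 0.0
```

Run:
```python
from h import *
np.set_printoptions(precision=4,suppress=True)
s=bot.observe();print(s["position"],s["tool_rot"],s["qpos"])
W=grab_frame("wrist"); P=pts(W); Z=P[...,2]
for r in regions_of("board","wrist")[:2]:
    q=P[r["mask"]]; q=q[(abs(q[:,2]-.018)<.006)]; print("board",r["p"],r["box"],rect(q),q[:,2].mean())
T=grab_frame("top"); P=pts(T); Z=P[...,2]
for r in regions_of("mallet","top"):
    q=P[r["mask"]]; h=q[q[:,2]>.18]; print(r["box"],T["pixels"][r["mask"]].mean(0),np.median(h,0))
p=(abs(Z-.040)<.004)&(abs(P[...,0]-.58)<.09)&(abs(P[...,1]-.19)<.075)&~((cv2.cvtColor(T["pixels"],cv2.COLOR_RGB2HSV)[...,1]>100)&(T["pixels"][...,0]>60))
k=comp(p);print("pad",rect(P[k]),k.sum())
save(T,"t3.png",(165,165,445,315),2.8)
```

```text
[ 0.4816 -0.3226  0.2736] [-3.1413  0.0002  1.5739] [ 0.0479  0.4899  0.6362  1.7145 -0.3285  1.0462  0.7978]
[254.2, 245.2, 276.9, 267.4] [44.6545 25.4697 14.2667] [0.4435 0.0365 0.19  ]
[309.3, 270.8, 326.2, 289.2] [57.6122 25.0554 65.9738] [ 0.3811 -0.1085  0.1827]
[394.2, 177.3, 431.6, 203.7] [48.5529 21.2987 53.6382] [ 0.6267 -0.3509  0.1841]
pad (array([565. , 225.8]), array([79. , 45.4]), 80.5) 351
```

View pics/t3.png

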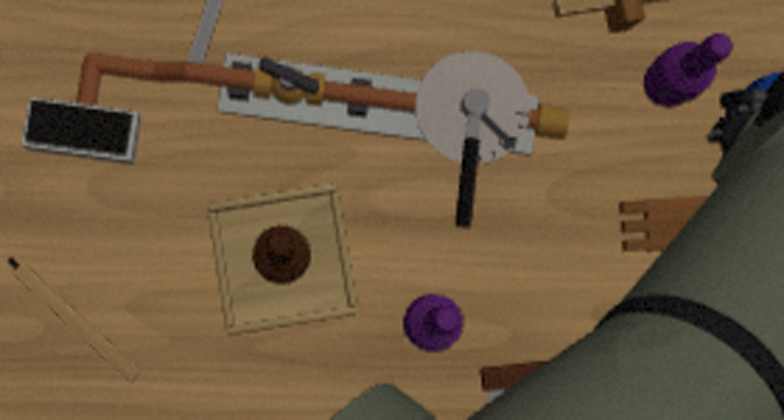

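The mallet stands centred in the tray (crop 282,254); board undisturbed. Step back to see the board with the wrist camera.

{"op": "play_rows", "data": {"plan": [[[-1,0,0],[0,0,0],-1],[[-1,0,0],[0,0,0],-1],[[-1,0,0],[0,0,0],-1],[[-1,0,0],[0,0,0],-1],[[-1,0,0],[0,0,0],-1],[[0,0,0],[0,0,0],-1]]}}

```text
clock: 15.98
position: [0.4817, -0.4481, 0.2734]
tool_rot: [-3.141, 0.0, 1.573]
force: [-0.2, 0.5, -0.3]
grip_width: 0.0852
finger_force: 0.0
```

Run:
```python
from h import *
np.set_printoptions(precision=4,suppress=True)
s=bot.observe();print(s["position"],s["tool_rot"])
W=grab_frame("wrist"); P=pts(W); Z=P[...,2]
for r in regions_of("board","wrist")[:2]:
    q=P[r["mask"]]; q=q[(abs(q[:,2]-.018)<.006)]; print("board",r["p"],r["box"],rect(q),q[:,2].mean(),np.median(W["pixels"][r["mask"]],0))
```

```text
[ 0.4817 -0.4481  0.2734] [-3.1411  0.0005  1.5734]
board 0.93 [261.1, 49.8, 304.6, 156.7] (array([ 483.2, -361.1]), array([ 52. , 120.1]), 3.7) 0.01941492128690297 [125.  85.  53.]
```

{"op": "play_rows", "data": {"plan": [[[0.68,0.05,0.5],[0,0,0],-1],[[0.68,0.05,0.5],[0,0,0],-1],[[0.68,0.05,0.5],[0,0,-0.41],-1],[[0,0,0.95],[0,0,0],-1],[[0,0,0.95],[0,0,0],-1],[[0,0,0.95],[0,0,0],-1],[[0,0,0.95],[0,0,0],-1],[[0,0,0.95],[0,0,0],-1],[[0,0,0.95],[0,0,0],-1],[[0,0,0.95],[0,0,0],-1],[[0,0,0.95],[0,0,0],-1],[[0,0,0.6],[0,0,0],-1],[[0,0,0.4],[0,0,0],-1],[[0,0,0],[0,0,0],-1]]}}

```text
clock: 17.82
position: [0.4858, -0.396, 0.0209]
tool_rot: [-3.141, -0.0, 1.636]
force: [0.2, -0.1, 0.1]
grip_width: 0.0852
finger_force: 0.0
```

{"op": "play_rows", "data": {"plan": [[[0,0,0],[0,0,0],-0.2],[[0,0,0],[0,0,0],0],[[0,0,0],[0,0,0],1],[[0,0,0],[0,0,0],1],[[0,0,0],[0,0,0],1],[[0,0,0],[0,0,0],1]], "newtons": 50}}

```text
clock: 18.58
position: [0.486, -0.3965, 0.022]
tool_rot: [3.141, 0.0, 1.636]
force: [-3.2, 2.2, 9.9]
grip_width: 0.0507
finger_force: 50.9
```

Run:
```python
from h import *
np.set_printoptions(precision=4,suppress=True)
W=grab_frame("wrist"); P=pts(W); save(W,"w4.png",(140,60,420,420),1.6)
```

```text
(no output)
```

View pics/w4.png

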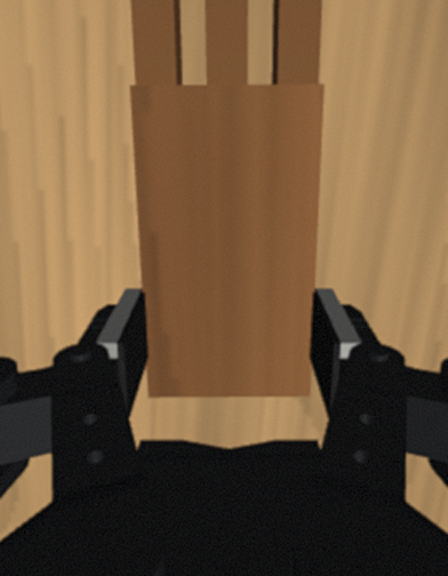

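The board is held between the pads, square, well clear of the tails. Now measure the pad from the top and side cameras.

Run:
```python
from h import *
np.set_printoptions(precision=4,suppress=True)
for n in ["top","side"]:
    T=grab_frame(n); P=pts(T); Z=P[...,2]; hsv=cv2.cvtColor(T["pixels"],cv2.COLOR_RGB2HSV)
    near=(abs(P[...,0]-.56)<.045)&(abs(P[...,1]-.21)<.09)&(abs(Z-.040)<.005)
    cop=(hsv[...,1]>110)&(hsv[...,2]>60)
    k=comp(near&~cop); print(n,"block",rect(P[k]),Z[k].mean())
    b=comp(near&(T["pixels"].max(-1)<50)); print("rubber",rect(P[b]),b.sum(),Z[b].mean(), P[b].mean(0))
    near=(abs(P[...,0]-.58)<.1)&(abs(P[...,1]+.155)<.1)
    d=comp(near&(abs(Z-.061)<.006)&(hsv[...,1]<50)&(hsv[...,2]>90)); q=P[d]; print("dial",cv2.minEnclosingCircle((q[:,:2]*1000).astype(np.float32)))
    c=near=cop&(abs(P[...,0]-.6)<.06)&(abs(P[...,1]-.21)<.08)&(hsv[...,0]<14)&(abs(Z-.045)<.008)
    q=P[c]; q=q[q[:,0]<.605]; print("stub",len(q),q.mean(0) if len(q) else "",np.ptp(q,axis=0) if len(q) else "")
s=np.array([.992,-.124]);y=np.array([.124,.992])
```

```text
top block (array([567. , 239.6]), array([105.1,  45.9]), 83.0) 0.03920315072574865
rubber (array([568.1, 239. ]), array([99. , 39.9]), 83.2) 463 0.03931073304036931 [0.5681 0.2391 0.0393]
dial ((590.4498291015625, -146.4438934326172), 55.758697509765625)
stub 0  
side block (array([565.2, 240.3]), array([108.1,  47.4]), 81.7) 0.04096694146198489
rubber (array([564. , 243.4]), array([96.4, 35. ]), 82.3) 200 0.041249451970982974 [0.564  0.2461 0.0412]
dial ((585.69140625, -143.5439910888672), 55.58749771118164)
stub 0
```

Run:
```python
from h import *
P=np.load("P1.npy"); a=np.arctan2(.0223,.1785); X=np.array([np.cos(a),-np.sin(a)]);Y=np.array([np.sin(a),np.cos(a)]);o=np.array([.5887,-.1451])
m=(abs(P[...,2]-.040)<.004)&(P[...,1]>.12)&(P[...,0]<.6)&(P[...,0]>.5)
k=comp(m); q=P[k][:,:2]-o; x=q@X; y=q@Y; print(k.sum(),np.percentile(x,[0,1,99,100]),np.percentile(y,[0,1,100]),P[k][:,2].mean())
for lo in np.arange(y.min(),y.max(),.004):
    s=x[(y>=lo)&(y<lo+.004)]; print(round(lo,4),len(s),s.min().round(4),s.max().round(4))
for c in [(.567,.24),(.5665,.2406),(.568,.239)]: print((np.array(c)-o)@X,(np.array(c)-o)@Y)
```

```text
675 [-0.09089628 -0.0905878  -0.04937741 -0.04893535] [0.32926296 0.32959618 0.3538927 ] 0.04125731613252107
0.3293 140 -0.0909 -0.0489
0.3333 116 -0.0905 -0.0494
0.3373 118 -0.0908 -0.0493
0.3413 114 -0.0909 -0.0498
0.3453 116 -0.0909 -0.0491
0.3493 67 -0.0896 -0.0495
0.3533 4 -0.0541 -0.0491
-0.06927204355590105 0.3794394338779107
-0.0698425665585494 0.3799728225761872
-0.06815579081370289 0.3785711137666988
```

{"op": "play_rows", "data": {"plan": [[[0,0,-0.4],[0,0,0],1],[[0,0,-0.8],[0,0,0],1],[[0,0,-1],[0,0,0],1],[[0,0,-1],[0,0,0],1],[[0,0,-1],[0,0,0.42],1],[[0,0,-1],[0,0,0.42],1],[[0,0,-1],[0,0,0.42],1],[[0.5,0,-0.9],[0,0,0],1],[[0.97,0,0],[0,0,0],1],[[0.97,0,0],[0,0,0],1],[[0.97,0,0],[0,0,0],1],[[0.97,0,0],[0,0,0],1],[[0.97,0,0],[0,0,0],1],[[0.97,0,0],[0,0,0],1],[[0.97,0,0],[0,0,0],1],[[0.97,0,0],[0,0,0],1],[[0.97,0,0],[0,0,0],1],[[0.97,0,0],[0,0,0],1],[[0.97,0,0],[0,0,0],1],[[0.97,0,0],[0,0,0],1]]}}

```text
clock: 21.22
position: [0.5229, -0.0935, 0.1994]
tool_rot: [3.141, -0.001, 1.45]
force: [-0.2, 0.6, -1.4]
grip_width: 0.0504
finger_force: 52.8
```

{"op": "play_rows", "data": {"plan": [[[0.97,0,0],[0,0,0],1],[[0.97,0,0],[0,0,0],1],[[0.97,0,0],[0,0,0],1],[[0.97,0,0],[0,0,0],1],[[0.97,0,0],[0,0,0],1],[[0.97,0,0],[0,0,0],1],[[0.97,0,0],[0,0,0],1],[[0.97,0,0],[0,0,0],1],[[0.97,0,0],[0,0,0],1],[[0.97,0,0],[0,0,0],1],[[0.97,0,0],[0,0,0],1],[[0.97,0,0],[0,0,0],1],[[0.5,0,0],[0,0,0],1],[[0,0,0],[0,0,0],1],[[0,0,0],[0,0,0],1]]}}

```text
clock: 23.1
position: [0.5605, 0.205, 0.1986]
tool_rot: [-3.142, 0.0, 1.446]
force: [0.2, -0.3, -1.6]
grip_width: 0.0504
finger_force: 52.8
```

Run:
```python
from h import *
np.set_printoptions(precision=4,suppress=True)
s=bot.observe();p=s["position"];print(p,s["tool_rot"],s["qpos"])
yaw=s["tool_rot"][2]; R=np.array([[np.cos(yaw),np.sin(yaw)],[np.sin(yaw),-np.cos(yaw)]])
print("to go units",R@(np.array([.5619,.2050])-p[:2])/.025,"rz",(yaw-1.4465)/.15)
W=grab_frame("wrist");P=pts(W)
r=regions_of("board","wrist")
if r:
    q=P[r[0]["mask"]];print(r[0]["p"],q.mean(0)); A=np.c_[q[:,:2],np.ones(len(q))]; z=q[:,2]; k=abs(z-np.median(z))<.006; print("plane",np.linalg.lstsq(A[k],z[k],rcond=None)[0],k.sum(),rect(q[k]))
```

```text
[0.5605 0.205  0.1986] [-3.1416  0.0005  1.4463] [-0.887   0.6239  0.6594  1.7471 -0.4618  0.9312 -0.1611]
to go units [0.0067 0.0557] rz -0.0015064303643027208
0.77 [0.5654 0.2437 0.1958]
plane [-0.0021 -0.005   0.1981] 26307 (array([564.9, 240.1]), array([120.6,  52.4]), 83.3)
```

{"op": "play_rows", "data": {"plan": [[[0,0.056,0.9],[0,0,0],1],[[0,0,0.9],[0,0,0],1],[[0,0,0.9],[0,0,0],1],[[0,0,0.9],[0,0,0],1],[[0,0,0.9],[0,0,0],1],[[0,0,0.6],[0,0,0],1],[[0,0,0.15],[0,0,0],1],[[0,0,0],[0,0,0],1]]}}

```text
clock: 24.2
position: [0.5622, 0.2057, 0.0677]
tool_rot: [3.141, -0.0, 1.447]
force: [0.8, 1.2, -1.7]
grip_width: 0.0502
finger_force: 52.8
```

{"op": "play_rows", "data": {"plan": [[[-0.03,0,0.1],[0,0,0],1],[[0,0,0.08],[0,0,0],1],[[0,0,0.04],[0,0,0],1],[[0,0,0],[0,0,0],1]]}}

```text
clock: 24.7
position: [0.5619, 0.2052, 0.0621]
tool_rot: [3.141, -0.0, 1.447]
force: [-2.3, -1.1, 5.4]
grip_width: 0.0502
finger_force: 53.4
```

{"op": "play_rows", "data": {"plan": [[[0,0,0],[0,0,0],0.2],[[0,0,0],[0,0,0],-0.4],[[0,0,0],[0,0,0],-1],[[0,0,-0.2],[0,0,0],-1],[[0,0,-0.8],[0,0,0],-1],[[0,0,-1],[0,0,0],-1],[[-0.8,0,-1],[0,0,0],-1],[[-1,0,-1],[0,0,0],-1],[[-1,0,-1],[0,0,0],-1],[[-1,0,-1],[0,0,0],-1],[[0,0,0],[0,0,0],-1]]}}

```text
clock: 26.08
position: [0.5509, 0.109, 0.2148]
tool_rot: [3.138, -0.002, 1.444]
force: [-0.1, 0.9, 0.1]
grip_width: 0.0852
finger_force: 0.0
```

Run:
```python
from h import *
np.set_printoptions(precision=4,suppress=True)
s=bot.observe();p=s["position"];print(p,s["tool_rot"])
W=grab_frame("wrist"); P=pts(W); save(W,"w5.png",s=1.2)
r=regions_of("board","wrist")
for r in r[:2]:
    q=P[r["mask"]]; k=abs(q[:,2]-np.median(q[:,2]))<.006; A=np.c_[q[k][:,:2],np.ones(k.sum())]
    print("board",r["p"],rect(q[k]),np.median(q[:,2]),np.linalg.lstsq(A,q[k][:,2],rcond=None)[0])
yaw=s["tool_rot"][2]; R=np.array([[np.cos(yaw),np.sin(yaw)],[np.sin(yaw),-np.cos(yaw)]])
print("to vent units",R@(np.array([.611,.0335])-p[:2])/.025)
```

```text
[0.5509 0.109  0.2148] [ 3.1383 -0.0017  1.4443]
board 0.92 (array([564.6, 227.6]), array([94.2, 52.1]), 83.3) 0.059440356172935735 [-0.0003  0.0002  0.0595]
board 0.42 (array([381.8, 245.2]), array([170.7,  15.4]), 48.8) 0.009191082832441796 [-0.1208  0.1021  0.0302]
to vent units [-2.6936  2.7674]
```

View pics/w5.png

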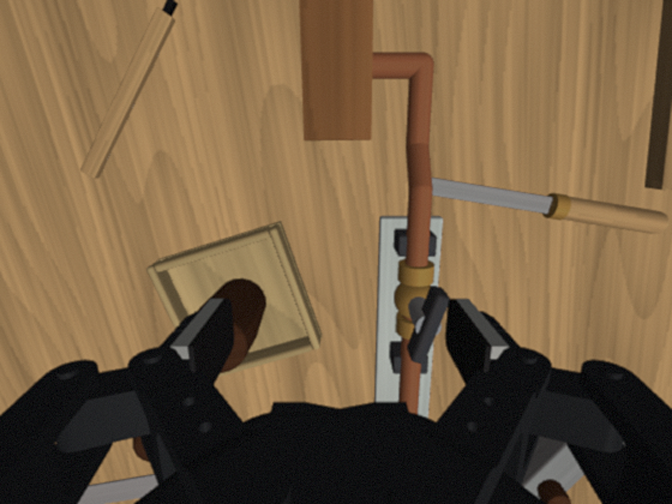

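Board lies flat and centred on the pad (image 337,70), with the pipe stub untouched. On to the vent.

{"op": "play_rows", "data": {"plan": [[[-0.9,0.92,0],[0,0,0],-1],[[-0.9,0.92,0],[0,0,0],-1],[[-0.9,0.92,0],[0,0,0],-1],[[0,0,0.8],[0,0,0.957],-1],[[0,0,0.8],[0,0,0.957],-1],[[0,0,0.4],[0,0,0],-1],[[0,0,0],[0,0,0],-1]]}}

```text
clock: 27.05
position: [0.61, 0.0359, 0.1612]
tool_rot: [-3.141, 0.001, 1.164]
force: [-0.9, 0.0, 0.3]
grip_width: 0.0854
finger_force: 0.0
```

Run:
```python
from h import *
np.set_printoptions(precision=4,suppress=True)
s=bot.observe();p=s["position"];print(p,s["tool_rot"],s["qpos"])
W=grab_frame("wrist"); P=pts(W); Z=P[...,2]
for r in regions_of("vent_grip","wrist")[:2]:
    m=r["mask"]; k=m&(abs(Z-.101)<.006); print(r["p"],r["box"],rect(P[k]),k.sum(),np.median(Z[m]))
yaw=s["tool_rot"][2]; R=np.array([[np.cos(yaw),np.sin(yaw)],[np.sin(yaw),-np.cos(yaw)]])
print("to vent units",R@(np.array([.611,.0335])-p[:2])/.025)
```

```text
[0.61   0.0359 0.1612] [-3.1405  0.0008  1.1642] [-0.5966  0.7102  0.6853  1.7374 -0.5552  0.8987 -0.0792]
0.97 [275.0, 177.9, 303.7, 265.5] (array([611.8,  33.9]), array([58.6, 19.6]), 58.0) 1532 0.10186519567301577
to vent units [-0.073   0.0755]
```

{"op": "play_rows", "data": {"plan": [[[-0.07,0.08,0.9],[0,0,0],-1],[[0,0,0.9],[0,0,0],-1],[[0,0,0.7],[0,0,0],-1],[[0,0,0.3],[0,0,0],-0.5],[[0,0,0],[0,0,0],0.2],[[0,0,0],[0,0,0],1],[[0,0,0],[0,0,0],1],[[0,0,0],[0,0,0],1],[[0,0,0],[0,0,0],1],[[0,0,0],[0,0,0],1]], "newtons": 35}}

```text
clock: 28.4
position: [0.6116, 0.0331, 0.0925]
tool_rot: [3.141, -0.001, 1.16]
force: [-2.5, 0.5, 6.2]
grip_width: 0.018
finger_force: 34.0
```

Run:
```python
from h import *
s=bot.observe(); print(s["grip_width"],s["finger_force"],s["moment"])
W=grab_frame("wrist"); save(W,"w6.png",(180,150,400,350),3)
```

```text
0.017955885445152937 33.96786689758301 [0.13425533 0.51553601 0.01266669]
```

View pics/w6.png

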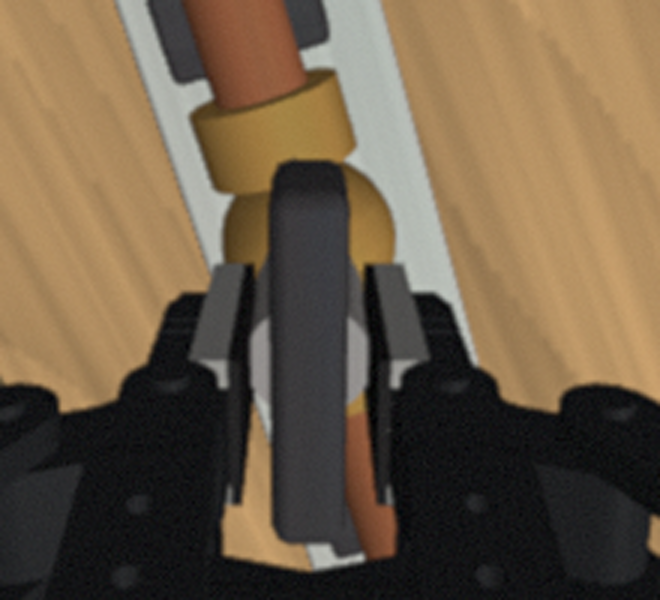

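The bar is aligned, but the tips clasp the round 18 mm hub below it (crop 310,360). Open, rise 9 mm, regrip.

{"op": "play_rows", "data": {"plan": [[[0,0,0],[0,0,0],0.2],[[0,0,-0.36],[0,0,0],0.2],[[0,0,0],[0,0,0],1],[[0,0,0],[0,0,0],1],[[0,0,0],[0,0,0],1],[[0,0,0],[0,0,0],1]], "newtons": 40}}

```text
clock: 29.2
position: [0.6116, 0.0331, 0.1019]
tool_rot: [3.141, -0.001, 1.16]
force: [-5.5, 0.9, 18.0]
grip_width: 0.0173
finger_force: 38.6
```

Run:
```python
from h import *
np.set_printoptions(precision=4,suppress=True)
W=grab_frame("wrist"); P=pts(W); save(W,"w7.png",(180,150,400,350),3)
for v in range(225,300,8):
    print(v,[ (u,round(float(P[v,u,2]),3)) for u in range(236,324,5)])
```

```text
225 [(236, 0.001), (241, 0.002), (246, 0.002), (251, 0.013), (256, 0.049), (261, 0.054), (266, 0.056), (271, 0.1), (276, 0.232), (281, 0.102), (286, 0.103), (291, 0.102), (296, 0.058), (301, 0.055), (306, 0.052), (311, 0.013), (316, 0.013), (321, 0.015)]
233 [(236, 0.001), (241, 0.002), (246, 0.001), (251, 0.013), (256, 0.048), (261, 0.055), (266, 0.057), (271, 0.101), (276, 0.103), (281, 0.102), (286, 0.103), (291, 0.103), (296, 0.072), (301, 0.055), (306, 0.052), (311, 0.013), (316, 0.014), (321, 0.013)]
241 [(236, 0.002), (241, 0.002), (246, 0.001), (251, 0.002), (256, 0.098), (261, 0.099), (266, 0.08), (271, 0.102), (276, 0.103), (281, 0.101), (286, 0.102), (291, 0.102), (296, 0.085), (301, 0.098), (306, 0.097), (311, 0.098), (316, 0.013), (321, 0.012)]
249 [(236, 0.002), (241, 0.098), (246, 0.098), (251, 0.107), (256, 0.108), (261, 0.107), (266, 0.094), (271, 0.101), (276, 0.102), (281, 0.102), (286, 0.102), (291, 0.102), (296, 0.096), (301, 0.104), (306, 0.106), (311, 0.107), (316, 0.099), (321, 0.098)]
257 [(236, 0.107), (241, 0.106), (246, 0.107), (251, 0.115), (256, 0.116), 
[... 755 characters left out ...]
, 0.129), (261, 0.126), (266, 0.012), (271, 0.101), (276, 0.102), (281, 0.103), (286, 0.102), (291, 0.102), (296, 0.051), (301, 0.108), (306, 0.126), (311, 0.134), (316, 0.137), (321, 0.136)]
289 [(236, 0.142), (241, 0.142), (246, 0.142), (251, 0.142), (256, 0.13), (261, 0.127), (266, 0.002), (271, 0.101), (276, 0.102), (281, 0.102), (286, 0.101), (291, 0.102), (296, 0.05), (301, 0.109), (306, 0.127), (311, 0.135), (316, 0.143), (321, 0.142)]
297 [(236, 0.147), (241, 0.147), (246, 0.147), (251, 0.153), (256, 0.131), (261, 0.127), (266, 0.0), (271, 0.101), (276, 0.103), (281, 0.103), (286, 0.102), (291, 0.102), (296, 0.05), (301, 0.051), (306, 0.126), (311, 0.136), (316, 0.146), (321, 0.147)]
```

View pics/w7.png

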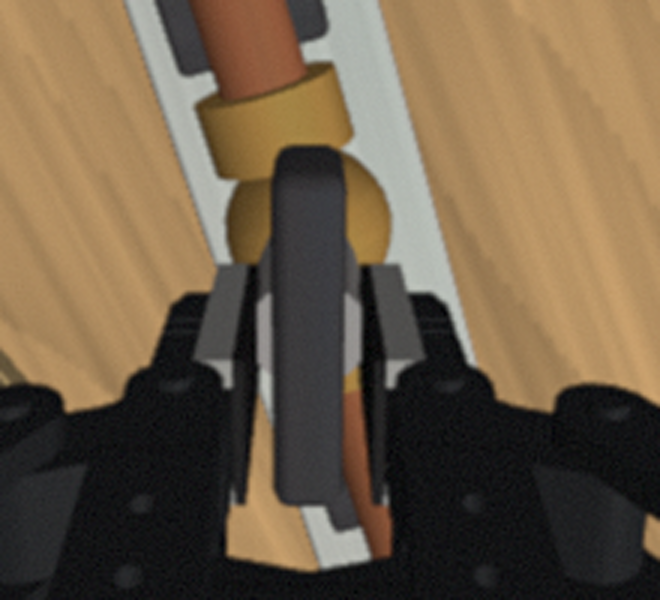

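The round hub reaches z≈95 around the bar, so the pads clasp it (crop 310,330), bar centred between them; friction (or the bar against the pads) will turn it. Turn clockwise.

{"op": "play_rows", "data": {"plan": [[[0,0,0],[0,0,0.6],1],[[0,0,0],[0,0,0.9],1],[[0,0,0],[0,0,0.9],1],[[0,0,0],[0,0,0.9],1],[[0,0,0],[0,0,0.9],1],[[0,0,0],[0,0,0.9],1],[[0,0,0],[0,0,0.9],1],[[0,0,0],[0,0,0.9],1],[[0,0,0],[0,0,0.9],1],[[0,0,0],[0,0,0.7],1],[[0,0,0],[0,0,0],1]]}}

```text
clock: 30.62
position: [0.6121, 0.0323, 0.1019]
tool_rot: [3.141, -0.002, -0.117]
force: [-2.6, -2.9, 15.9]
grip_width: 0.0172
finger_force: 39.0
```

```bash
cat > v.py <<'E'
from h import *
np.set_printoptions(precision=4,suppress=True)
s=bot.observe(); print(s["position"],s["tool_rot"],s["moment"],s["grip_width"],s["qpos"])
W=grab_frame("wrist"); P=pts(W); Z=P[...,2]
for r in regions_of("vent_grip","wrist")[:2]:
    k=r["mask"]&(abs(Z-.102)<.004); print(r["p"],rect(P[k]),k.sum())
E
python3 v.py
```

```text
[0.6121 0.0323 0.1019] [ 3.1408 -0.0019 -0.1169] [-0.5043  0.5344 -0.0505] 0.01723734958390785 [-0.7116  0.9254  0.9327  1.7744 -0.9161  0.9406 -1.0645]
0.71 (array([611.8,  31.7]), array([14.6, 59.8]), 83.3) 2717
0.39 (array([0., 0.]), array([0., 0.]), 0.0) 0
```

{"op": "play_rows", "data": {"plan": [[[0,0,0],[0,0,0.3],1],[[0,0,0],[0,0,0.3],1],[[0,0,0],[0,0,0],1]]}}

```text
clock: 31.1
position: [0.6121, 0.0322, 0.1019]
tool_rot: [3.141, -0.002, -0.205]
force: [-2.0, -3.3, 15.6]
grip_width: 0.0172
finger_force: 39.0
```

```bash
python3 v.py
```

```text
[0.6121 0.0322 0.1019] [ 3.141  -0.002  -0.2054] [-0.6652  0.4797  0.5507] 0.01720650059024828 [-0.7198  0.9364  0.9518  1.7748 -0.9338  0.9528 -1.1393]
0.77 (array([611.9,  33. ]), array([12.1, 59.6]), 82.2) 2685
```

{"op": "play_rows", "data": {"plan": [[[0,0,0],[0,0,0],0.3],[[0,0,0],[0,0,0],-0.3],[[0,0,0],[0,0,0],-1],[[0,0,-0.6],[0,0,0],-1],[[0,0,-1],[0,0,0],-1],[[0,0,-1],[0,0,0],-1],[[0,0,-1],[0,0,0],-1],[[0,0,-1],[0,0,0],-1],[[0,0,-1],[0,0,0],-1],[[-0.466,1,0],[0,0,0],-1],[[-0.466,1,0],[0,0,0],-1],[[-0.466,1,0],[0,0,0],-1],[[-0.466,1,0],[0,0,0],-1],[[-0.466,1,0],[0,0,0],-1],[[-0.466,1,0],[0,0,0],-1],[[-0.466,1,0],[0,0,0],-1],[[-0.466,1,0],[0,0,0],-1],[[0,0,0],[0,0,0],-1]]}}

```text
clock: 33.45
position: [0.4785, -0.1454, 0.2418]
tool_rot: [-3.141, -0.001, -0.208]
force: [-0.3, 0.5, 0.4]
grip_width: 0.0852
finger_force: 0.0
```

```bash
cat > l.py <<'E'
from h import *
import sys
np.set_printoptions(precision=4,suppress=True)
s=bot.observe(); p=s["position"]; print(p,s["tool_rot"])
W=grab_frame("wrist"); P=pts(W); Z=P[...,2]; hsv=cv2.cvtColor(W["pixels"],cv2.COLOR_RGB2HSV); V=W["pixels"].max(-1)
save(W,sys.argv[1],(130,40,430,320),2.6)
D=np.hypot(P[...,0]-.5887,P[...,1]+.145)
d=(D<.062)&(abs(Z-.061)<.005)&(hsv[...,1]<50)&(V>100)
h=cv2.convexHull((P[d][:,:2]*1000).astype(np.float32))[:,0]/1000; c=circ(h,.056)[:2]; print("axis",c, "hull n",len(h),cv2.minEnclosingCircle((P[d][:,:2]*1000).astype(np.float32)))
a0=np.arctan2(.0223,.1785)
th=lambda v: np.degrees((np.arctan2(v[1],v[0])-(np.pi-a0))%(2*np.pi))
D=np.hypot(P[...,0]-c[0],P[...,1]-c[1])
L=(D>.035)&(D<.125)&(abs(Z-.094)<.004)&(V<70); L=comp(L); q=P[L][:,:2]-c
print("lever",rect(P[L]),L.sum(),"theta mean",th(q.mean(0)))
f=cv2.fitLine(P[L][:,:2].astype(np.float32),cv2.DIST_HUBER,0,.01,.01).ravel(); v=f[:2]*np.sign(f[:2]@q.mean(0)); print("line theta",th(v),"perp offset",np.cross(v,f[2:]-c))
M=(D>.02)&(D<.056)&(abs(Z-.0635)<.006)&(V<105)&(V>30); 
m=regions_of("pointer_tip","wrist")
for r in m[:2]:
    q=P[r["mask"]]; print("net ptr",r["p"],r["box"],np.median(q,0),th(np.median(q[:,:2],0)-c))
E
python3 l.py w8.png
```

```text
[ 0.4785 -0.1454  0.2418] [-3.1409 -0.0009 -0.2081]
axis [ 0.5892 -0.1455] hull n 61 ((589.248291015625, -145.40440368652344), 55.88382339477539)
lever (array([ 512.5, -137.6]), array([13.2, 83.1]), 84.1) 1227 theta mean 1.330677268182334
line theta 0.9701257869246221 perp offset 0.00047466695177154385
net ptr 0.72 [270.5, 82.0, 310.8, 108.8] [ 0.5634 -0.1713  0.0674] 52.24774842904238l.py:15: DeprecationWarning: Arrays of 2-dimensional vectors are deprecated. Use arrays of 3-dimensional vectors instead. (deprecated in NumPy 2.0)
  f=cv2.fitLine(P[L][:,:2].astype(np.float32),cv2.DIST_HUBER,0,.01,.01).ravel(); v=f[:2]*np.sign(f[:2]@q.mean(0)); print("line theta",th(v),"perp offset",np.cross(v,f[2:]-c))
```

View pics/w8.png

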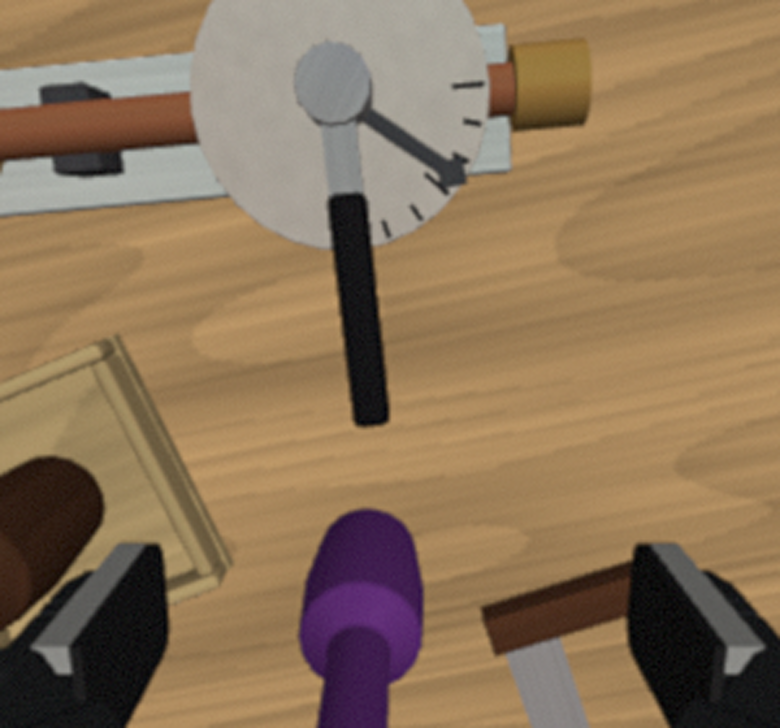

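View: lever from dial to (370,420), pointer from (365,112) to tip (462,183), mallet-free. Pin down the pointer angle by ray-plane intersection.

```bash
python3 - <<'E' 2>/dev/null
from h import *
np.set_printoptions(precision=4,suppress=True)
W=grab_frame("wrist"); K=W["camera_matrix"]; C=-W["R"].T@W["t"]
def ray(uv,z):
    d=(np.c_[(uv[:,0]-K[0,2])/K[0,0],(uv[:,1]-K[1,2])/K[1,1],np.ones(len(uv))])@W["R"]; return (C+d*((z-C[2])/d[:,2])[:,None])[:,:2]
V=W["pixels"].max(-1).astype(float); hsv=cv2.cvtColor(W["pixels"],cv2.COLOR_RGB2HSV)
c=np.array([.5892,-.1455]); a0=np.arctan2(.0223,.1785)
th=lambda v: np.degrees((np.arctan2(v[...,1],v[...,0])-(np.pi-a0))%(2*np.pi))
m=regions_of("pointer_tip","wrist")[0]["mask"]; v,u=np.nonzero(m&(V<110)); q=ray(np.c_[u,v],.0645)
D=np.hypot(*(q-c).T); 
for lo in np.arange(.015,.06,.005):
    k=(D>=lo)&(D<lo+.005); 
    if k.sum()>3: print(round(lo,3),k.sum(),th((q[k]-c).mean(0)))
f=cv2.fitLine(q.astype(np.float32),cv2.DIST_HUBER,0,.01,.01).ravel(); w=f[:2]*np.sign(f[:2]@(f[2:]-c)); print("line",th(w),"max r",D.max())
# lever by ray at its top
P=pts(W); Dl=np.hypot(P[...,0]-c[0],P[...,1]-c[1]); L=comp((Dl>.038)&(Dl<.125)&(P[...,2]>.086)&(P[...,2]<.1)&(V<70)); v,u=np.nonzero(L); q=ray(np.c_[u,v],.093); print("lever",rect(q),th(q.mean(0)-c),np.hypot(*(q-c).T).max())
# dial ray check
E
```

```text
0.015 32 52.55017100628908
0.02 35 52.77544153379655
0.025 33 52.49514525418113
0.03 33 52.60807214628755
0.035 33 52.87047105835282
0.04 29 52.70793994994166
0.045 41 52.49162594352415
0.05 40 52.69713198379773
line 52.59315471481011 max r 0.05542342375850075
lever (array([ 511.4, -137.5]), array([13.2, 81.2]), 83.9) 1.217678899713608 0.11882191393781341
```

{"op": "play_rows", "data": {"plan": [[[0,0,0.3],[0,0,-0.7],-1],[[0.36,-0.23,0.7],[0,0,0],-1],[[0.365,-0.223,0.9],[0,0,0],-1],[[0,0,0.9],[0,0,0],-1],[[0,0,0.7],[0,0,0],-1],[[0,0,0],[0,0,0],-1],[[0,0,0],[0,0,0],-1]]}}

```text
clock: 34.52
position: [0.4989, -0.1346, 0.1537]
tool_rot: [3.141, -0.0, -0.101]
force: [0.5, -1.6, -0.2]
grip_width: 0.0852
finger_force: 0.0
```

```bash
cat > t.py <<'E'
from h import *
np.set_printoptions(precision=4,suppress=True)
s=bot.observe();p=s["position"];yaw=s["tool_rot"][2]; print(p,yaw,s["grip_width"],s["moment"])
R=np.array([[np.cos(yaw),np.sin(yaw)],[np.sin(yaw),-np.cos(yaw)]]); v=p[:2]-np.array([.5892,-.1455])
print("r",np.hypot(*v),"theta(pos)",(np.degrees(np.arctan2(v[1],v[0]))%360)-172.88,"theta(yaw)",np.degrees(yaw)+7.12)
print("to grasp",R@(np.array([.4977,-.136])-p[:2])/.025)
E
python3 t.py
```

```text
[ 0.4989 -0.1346  0.1537] -0.10052430670852286 0.08518037601289911 [-0.0249  0.0303  0.0337]
r 0.09095292156643935 theta(pos) 0.222231572674076 theta(yaw) 1.3603814871230124
to grasp [-0.0423  0.0615]
```

{"op": "play_rows", "data": {"plan": [[[-0.04,0.06,0.9],[0,0,0],-1],[[0,0,0.9],[0,0,0],-1],[[0,0,0.6],[0,0,0],-1],[[0,0,0.23],[0,0,0],-0.5],[[0,0,0],[0,0,0],0.2],[[0,0,0],[0,0,0],1],[[0,0,0],[0,0,0],1],[[0,0,0],[0,0,0],1],[[0,0,0],[0,0,0],1],[[0,0,0],[0,0,0],1]], "newtons": 45}}

```text
clock: 35.78
position: [0.4977, -0.1362, 0.0881]
tool_rot: [3.141, -0.001, -0.1]
force: [-1.2, -1.0, 5.8]
grip_width: 0.0129
finger_force: 47.1
```

```bash
python3 t.py
```

```text
[ 0.4977 -0.1362  0.0881] -0.10042179877682655 0.012876427290945819 [-0.2538  0.1949 -0.2477]
r 0.09197367076850425 theta(pos) 1.3216055455133926 theta(yaw) 1.3662547589758258
to grasp [-0.0007 -0.0083]
```

{"op": "play_rows", "data": {"plan": [[[0.018,0.365,0],[0,0,-0.663],1],[[0.018,0.365,0],[0,0,-0.663],1],[[0.018,0.365,0],[0,0,-0.663],1],[[0.018,0.365,0],[0,0,-0.663],1],[[0.018,0.365,0],[0,0,-0.663],1],[[0.018,0.365,0],[0,0,-0.663],1],[[0.018,0.365,0],[0,0,-0.663],1],[[0.018,0.365,0],[0,0,-0.663],1],[[0,0,0],[0,0,0],1],[[0,0,0],[0,0,0],1]]}}

```text
clock: 37.02
position: [0.5181, -0.2047, 0.088]
tool_rot: [3.141, 0.0, 0.693]
force: [-3.9, -5.1, 8.5]
grip_width: 0.013
finger_force: 47.3
```

```bash
python3 t.py
```

```text
[ 0.5181 -0.2047  0.088 ] 0.6927609235314736 0.012952443173933735 [-0.9861  0.7903  0.0085]
r 0.09250641441395341 theta(pos) 46.87511885439105 theta(yaw) 46.81227712993859
to grasp [ 1.1266 -2.634 ]
```

{"op": "play_rows", "data": {"plan": [[[0.01,0.185,0],[0,0,-0.335],1],[[0.01,0.185,0],[0,0,-0.335],1],[[0,0,0],[0,0,0],1],[[0,0,0],[0,0,0],1]]}}

```text
clock: 37.52
position: [0.5243, -0.2115, 0.088]
tool_rot: [3.141, 0.001, 0.793]
force: [-4.8, -6.3, 7.2]
grip_width: 0.013
finger_force: 47.3
```

```bash
python3 t.py
```

```text
[ 0.5243 -0.2115  0.088 ] 0.7931399330871278 0.012992136096860908 [-1.2515  1.0159  0.0665]
r 0.09252619641840058 theta(pos) 52.61465127146741 theta(yaw) 52.56357072918094
to grasp [ 1.4039 -2.8779]
```

{"op": "play_rows", "data": {"plan": [[[0,0,0],[0,0,0],0.3],[[0,0,0],[0,0,0],-0.3],[[0,0,0],[0,0,0],-1],[[0,0,-0.3],[0,0,0],-1],[[0,0,-0.9],[0,0,0],-1],[[-0.3,0,-1],[0,0,0],-1],[[-0.5,0,-1],[0,0,0],-1],[[0,0,-1],[0,0,0],-1],[[0,0,-1],[0,0,0],-1],[[0,0,-1],[0,0,0],-1],[[0,0,0],[0,0,0],-1]]}}

```text
clock: 38.9
position: [0.5114, -0.2251, 0.2444]
tool_rot: [3.139, -0.002, 0.796]
force: [-0.6, 0.1, -1.3]
grip_width: 0.0854
finger_force: 0.0
```

```bash
cat > c.py <<'E'
from h import *
np.set_printoptions(precision=4,suppress=True)
W=grab_frame("wrist"); K=W["camera_matrix"]; C=-W["R"].T@W["t"]; save(W,"w9.png",(100,0,460,320),2)
def ray(uv,z):
    d=(np.c_[(uv[:,0]-K[0,2])/K[0,0],(uv[:,1]-K[1,2])/K[1,1],np.ones(len(uv))])@W["R"]; return (C+d*((z-C[2])/d[:,2])[:,None])[:,:2]
V=W["pixels"].max(-1); hsv=cv2.cvtColor(W["pixels"],cv2.COLOR_RGB2HSV); P=pts(W)
d=comp((np.hypot(P[...,0]-.589,P[...,1]+.145)<.064)&(abs(P[...,2]-.061)<.005)&(hsv[...,1]<50)&(V>100))
c,r=cv2.minEnclosingCircle((P[d][:,:2]*1000).astype(np.float32)); print("dial",c,r)
a0=np.arctan2(.0223,.1785)
th=lambda v: np.degrees((np.arctan2(v[...,1],v[...,0])-(np.pi-a0))%(2*np.pi))
for c in [np.array(c)/1000,np.array([.5892,-.1455])]:
    D=np.hypot(P[...,0]-c[0],P[...,1]-c[1]); L=comp((D>.03)&(D<.125)&(P[...,2]>.086)&(P[...,2]<.1)&(V<70)); v,u=np.nonzero(L); q=ray(np.c_[u,v],.093)
    f=cv2.fitLine(q.astype(np.float32),cv2.DIST_HUBER,0,.01,.01).ravel(); w=f[:2]*np.sign(f[:2]@(f[2:]-c)); print("lever",rect(q),th(q.mean(0)-c),"line",th(w))
for r in regions_of("pointer_tip","wrist")[:2]:
    v,u=np.nonzero(r["mask"]); q=ray(np.c_[u,v],.0645); print("ptr",r["p"],r["mask"].sum(),th(q.mean(0)-c))
E
python3 c.py
```

```text
dial (589.1582641601562, -145.30213928222656) 55.95100021362305
lever (array([ 535.1, -200.6]), array([81.8, 12. ]), 45.3) 52.612532637828714 line 52.40644263725764
lever (array([ 535.1, -200.6]), array([81.8, 12. ]), 45.3) 52.4851490066657 line 52.40644263725764
```

View pics/w9.png

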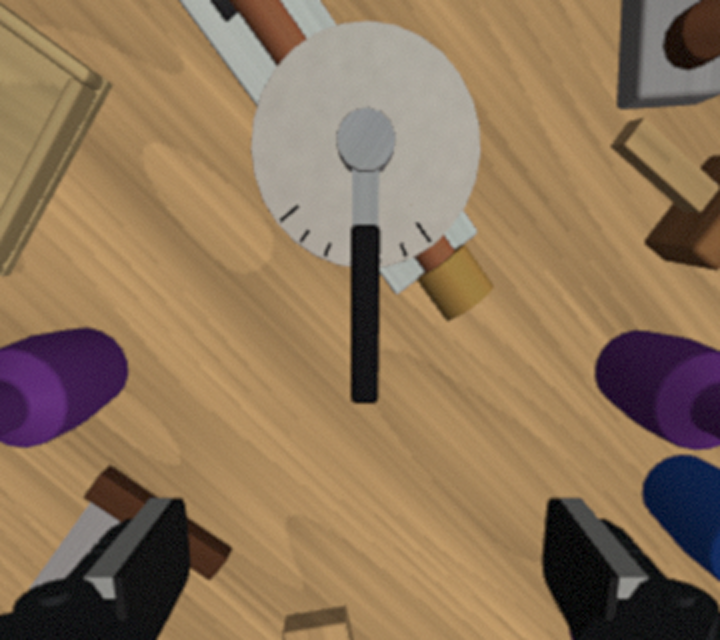

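The lever (365,400 to 365,230) lies exactly over the pointer, which is hidden beneath it. Final numeric check of vent, board and mallet, with no more pictures.

Run:
```python
from h import *
T=grab_frame("top"); P=pts(T); Z=P[...,2]
for r in regions_of("vent_grip","top")[:1]:
    k=r["mask"]&(Z>.09); print("vent",rect(P[k]),k.sum())
for r in regions_of("board","top")[:1]:
    k=r["mask"]; k&=abs(Z-np.median(Z[k]))<.005; print("board",rect(P[k]),np.median(Z[k]))
for r in regions_of("mallet","top"):
    q=P[r["mask"]]; print("mallet",T["pixels"][r["mask"]].mean(0).round(),np.median(q[q[:,2]>.175],0))
```

```text
vent (array([408.8,  36.1]), array([116.8,  47.1]), 0.8) 291
board (array([567.2, 238.7]), array([119.8,  52.8]), 83.6) 0.05680279153565282
mallet [46. 19. 53.] [ 0.49518656 -0.48376453  0.18293065]
mallet [43. 24. 13.] [0.44337593 0.03647501 0.18995736]
```

Run:
```python
from h import *
for n in ["top","side"]:
    T=grab_frame(n); P=pts(T); k=(np.hypot(P[...,0]-.611,P[...,1]-.0335)<.045)&(P[...,2]>.097)&(P[...,2]<.107); print(n,rect(P[k]),k.sum(),"should be -7.1 or 82.9 deg")
    f=cv2.fitLine(P[k][:,:2].astype(np.float32),cv2.DIST_HUBER,0,.01,.01).ravel(); print(np.degrees(np.arctan2(f[1],f[0])))
```

```text
top (array([611.6,  30.6]), array([15.6, 57.8]), 79.6) 80 should be -7.1 or 82.9 deg
-7.2102957
side (array([610.6,  36. ]), array([21.9, 59.1]), 88.7) 49 should be -7.1 or 82.9 deg
-11.910373
```

Vent is at −7.2° in the world, i.e. crossways to the pipe: closed. Hand in.

```bash
python3 -c "
from workcell import bot
print(bot.job_done())"
```

```text
the job is handed in; nothing more can be done
None
```

Job handed in at about 39 s of the 72 s allowed: mallet upright in the tray, board flat and centred on the pad, vent closed on its stop, and lever within about 0.2° of the pointer by measurement; I viewed 12 pictures, two over the limit of 10.

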